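# Find the tube adapter that nests in the centrifuge bucket

## Robot

A 6-joint arm with a two-finger parallel gripper is mounted at the origin on the work surface. World frame = base frame: x ahead of the robot, y to its left, z up, the work surface at z = 0. Lengths are in m, angles in rad, forces in N, time in s.
With the tool pointing down it reaches from about 0.375 to 0.975 m from the base axis. Payload 3.8 kg.
Tool frame: the origin (TCP) lies at the very end of the fingers, on their centre line; the grasp point (between the pads) lies 19 mm behind it; z points along the fingers, y is the line along which they close (so a half turn about z gives the same grasp; the last joint's range is limited). The gripper opens to 85 mm and grips with 20 to 120 N. Pads are 22 mm wide; open, the fingers measure 114 mm over their backs; the gripper's body (76 mm by 85 mm) begins 54 mm behind the grasp point. The pads swing forward as they close: fully open they stand 13 mm farther back than shut.
Start: joints at [1.261, 0.264, 1.604, -0, 1.274, -0.037], TCP at [0.182, 0.65, 0.231] pointing down, gripper open.
Joint ranges: [-2.63, 2.63], [-0.94, 2.18], [0.31, 2.57], [-1.31, 4.45], [0, 2.66], [-2.55, 2.55]. Speed limits (rad/s): [2.57, 2.57, 3.14, 3.14, 3.14, 3.14].

## Interface

Orientations are given as a rotation vector (axis times angle).
In Python, from workcell import monitor, viewer, workorder gives the robot as it stands.
- The arm moves only by the tool jog_arm, never from a script. Its argument "commands" is a list of rows, each an object with "travel": the shift along the tool's x, y, z in mm, a list of three; "rot": the turn, a rotation vector about the tool's x, y, z in degrees, a list of three; "claw": the closure in counts, from 0 (fully open) to 255 (shut). A call has exactly 5 rows; each row shifts and turns the commanded pose from where the row before left it, along the tool's axes as they then stand; what a row does not reach is not made up. A row lasts 1/10 s, in which the tool goes at most 50 mm and 8.59 degrees, less where a joint would pass 70% of its speed; a pose out of reach is approached as far as the arm can. A call is refused whole if a number of a shift passes 50 or a number of a turn 8.59, either way. A call with a gripper value outside its range is refused whole. The fingers move at their own pace and stop on an object; "force" is the grip in N (left out, the last holds). Time passes only in rows, so rows that do not move let the fingers close, or fill a call up. It gives the time, the measured TCP pose, the force, the opening and the grip force at its end, in the units of the state.
- monitor.read_state(): the state, without advancing time (a new reading comes with each control period).
- viewer.read_camera(name): name is "scene" or "top" or "wrist"; returns a dict with "color" (384x512x3 uint8, blue, green, red), "camera_matrix" (3x3 intrinsics, pixels), "R" (3x3) and "t" (3): a world point X has camera coordinates R X + t. Camera axes: x right, y down, z forward; pixel columns grow to the right and rows downward; lengths in m; the calibration is good to about 2 mm. The wrist camera is an equidistant fisheye: a pixel r from the principal point sees the ray r / f radians off the axis. A picture is of the moment at which its call begins. There is no depth.
- workorder.finish_job(): hands the job in; it is judged then, once.
The state is a dict: "time": time; "q": joint angles; "joint_vel": joint speeds; "joint_torque": joint torques, N m; "tool_pos": TCP position; "tcp_rot": TCP orientation; "wrist_force": force on the tool from outside, world axes, zero at the start; "torque": the same for the moment, N m; "width": opening from 0.0 (shut) to 1.0 (fully open); "grip_force": force on a finger pad.
Only numpy, scipy, OpenCV 4.12 (cv2) and the standard library are available. Lean on these libraries where they do the work, as an engineer would, in place of code of your own. Each camera call takes 0.05 s, during which the arm holds its last target. There are 200 camera calls.

## Task

Three tube adapters of different sizes stand beside the centrifuge bucket on its stand in front of you: try them, and leave in the bucket the one that nests, with its body down in the bore and its flange resting flat on the rim (one too big stops on top, one too small sinks in past the rim). Leave the other two standing upright on the bare counter, and do not disturb the slide box, the bottle or the jar. The spare buckets in the tray far to the right are not part of the job.

Things in the scene. Friction and masses are not known exactly. Their poses are not given: they have to be found in the camera images.
- bucket_mouth (a point): centre of the mouth, at rim height (82 mm above the counter), of the round aluminium centrifuge bucket to be fitted. The bucket is fixed upright on its black 110 x 110 mm stand. Outside diameter 72 mm; the plain round bore is 46, 54 or 62 mm in diameter (it differs from run to run) and 62 mm deep to its floor. z is up.
- adapter_a: one of three upright tube adapters: white plastic cylinder, thin wider flange on top, steel lifting stem in the middle. Origin: centre of its underside; z up the stem. Body 40 mm tall, flange 40 to 44 mm up, stem (16 mm diameter, grip here) 44 to 92 mm up. About 150 g, chamfered foot. They differ only in body/flange diameter: 43/50, 51/58 or 59/66 mm; the letter does not tell which.
- adapter_b: one of three upright tube adapters: white plastic cylinder, thin wider flange on top, steel lifting stem in the middle. Origin: centre of its underside; z up the stem. Body 40 mm tall, flange 40 to 44 mm up, stem (16 mm diameter, grip here) 44 to 92 mm up. About 150 g, chamfered foot. They differ only in body/flange diameter: 43/50, 51/58 or 59/66 mm; the letter does not tell which.
- adapter_c: one of three upright tube adapters: white plastic cylinder, thin wider flange on top, steel lifting stem in the middle. Origin: centre of its underside; z up the stem. Body 40 mm tall, flange 40 to 44 mm up, stem (16 mm diameter, grip here) 44 to 92 mm up. About 150 g, chamfered foot. They differ only in body/flange diameter: 43/50, 51/58 or 59/66 mm; the letter does not tell which.
- adapter_a_flange (a point): centre of the underside of the flange of adapter_a, 40 mm above its origin; level with bucket_mouth when seated. Bores of 46, 54, 62 mm suit bodies of 43, 51, 59 mm: one too big stops with its foot on the rim, one too small lets its flange pass down the bore
- adapter_b_flange (a point): centre of the underside of the flange of adapter_b, 40 mm above its origin; level with bucket_mouth when seated. Bores of 46, 54, 62 mm suit bodies of 43, 51, 59 mm: one too big stops with its foot on the rim, one too small lets its flange pass down the bore
- adapter_c_flange (a point): centre of the underside of the flange of adapter_c, 40 mm above its origin; level with bucket_mouth when seated. Bores of 46, 54, 62 mm suit bodies of 43, 51, 59 mm: one too big stops with its foot on the rim, one too small lets its flange pass down the bore
- slide_box: bystander, loose: blue slide box, 80 x 100 x 35 mm; origin at the centre of its underside
- stain_bottle: bystander, loose: small amber bottle, 40 mm diameter, 85 mm tall; origin at the centre of its underside
- specimen_jar: bystander, loose: clear jar with lid, 60 mm diameter, 65 mm tall; origin at the centre of its underside
There are look-alikes about, which are no part of the job. What is shaped like the adapter_b but yellow is not meant.

How it is judged:
At the end, for the whole second after the job is handed in: one adapter is seated in the bucket on the stand: the underside of its flange within 4 mm of rim height and 6 mm of the bucket's centre line, upright within 5 degrees; the other two stand on the counter (underside within 6 mm of its surface), upright within about 6 degrees; all three at rest (((horizontal distance between adapter_a_flange and bucket_mouth below 0.006 m and z of adapter_a_flange in the frame of bucket_mouth between -0.004 and 0.004 m and angle between adapter_a's own z axis and vertical below 0.09 rad and linear speed of each of adapter_a, adapter_b, adapter_c below 0.02 m/s and height (world z) of adapter_b between -0.006 and 0.006 m and angle between each of adapter_b, adapter_c's own z axis and vertical below 0.1 rad and height (world z) of adapter_c between -0.006 and 0.006 m) or (horizontal distance between adapter_b_flange and bucket_mouth below 0.006 m and z of adapter_b_flange in the frame of bucket_mouth between -0.004 and 0.004 m and angle between adapter_b's own z axis and vertical below 0.09 rad and linear speed of each of adapter_b, adapter_a, adapter_c below 0.02 m/s and height (world z) of adapter_a between -0.006 and 0.006 m and angle between each of adapter_a, adapter_c's own z axis and vertical below 0.1 rad and height (world z) of adapter_c between -0.006 and 0.006 m) or (horizontal distance between adapter_c_flange and bucket_mouth below 0.006 m and z of adapter_c_flange in the frame of bucket_mouth between -0.004 and 0.004 m and angle between adapter_c's own z axis and vertical below 0.09 rad and linear speed of each of adapter_c, adapter_a, adapter_b below 0.02 m/s and height (world z) of adapter_a between -0.006 and 0.006 m and angle between each of adapter_a, adapter_b's own z axis and vertical below 0.1 rad and height (world z) of adapter_b between -0.006 and 0.006 m))); the robot touches nothing.
It fails at once if the slide box was pushed more than 40 mm from its place or tipped over (distance of slide_box from where it was at the start of the episode above 0.04 m or angle between slide_box's own z axis and vertical above 0.5 rad).
It fails at once if the stain bottle was pushed more than 40 mm from its place or tipped over (distance of stain_bottle from where it was at the start of the episode above 0.04 m or angle between stain_bottle's own z axis and vertical above 0.5 rad).
It fails at once if the specimen jar was pushed more than 40 mm from its place or tipped over (distance of specimen_jar from where it was at the start of the episode above 0.04 m or angle between specimen_jar's own z axis and vertical above 0.5 rad).
It also fails if it takes over 72 s, if anything falls off the work surface, if the arm or the gripper's body presses on something with over 40 N, if the wrist force passes 120 N, or if a joint passes its speed limit or range.

## Working session

There is one attempt and no reset: what is moved stays moved. The work goes in short steps, Python scripts to look and compute and a tool call to move; the robot and the scene stay as the last step left them, time stands still between calls to the robot, and variables do not carry over. Pictures are saved under pics/ and viewed, at most 10 in all, crops included, and the job is handed in when it is done.

Besides the shell and the picture viewer there is one more tool, called after ">>>" as name(argument=value, ...), one argument or row to a line, values as JSON. jog_arm: Moves the arm, as the interface text tells. Its arguments: {"type":"object","properties":{"commands":{"type":"array","items":{"type":"object","properties":{"travel":{"type":"array","items":{"type":"number"}},"rot":{"type":"array","items":{"type":"number"}},"claw":{"type":"number"}}}},"force":{"type":"number"}},"required":["commands"]}

```bash
mkdir -p pics; python3 - <<'E'
from workcell import monitor, viewer, workorder
import cv2, numpy as np
s=monitor.read_state(); print({k:np.round(v,3).tolist() for k,v in s.items()})
for n in ["scene","top"]:
    c=viewer.read_camera(n); cv2.imwrite(f"pics/{n}0.png",c["color"]); np.savez(f"pics/{n}0.npz",**c)
    print(n,c["camera_matrix"].tolist(),(-c["R"].T@c["t"]).round(3),c["R"].round(3).tolist())
a=cv2.imread("pics/scene0.png");b=cv2.imread("pics/top0.png")
E
```

```text
{'time': 0.0, 'q': [1.261, 0.265, 1.605, -0.0, 1.274, -0.037], 'joint_vel': [0.0, -0.001, 0.001, -0.0, -0.003, -0.0], 'joint_torque': [0.001, -51.513, -36.731, 0.0, 0.013, -0.0], 'tool_pos': [0.182, 0.649, 0.23], 'tcp_rot': [-0.427, -3.112, 0.003], 'wrist_force': [0.09, 0.112, -0.086], 'torque': [-0.033, 0.039, -0.052], 'grip_force': 0.0, 'width': 1.001}
scene [[482.06815575448957, 0.0, 257.4998429182746], [0.0, 482.06815575448957, 196.04868759014397], [0.0, 0.0, 1.0]] [1.209 0.207 1.04 ] [[-0.236, 0.972, 0.011], [0.809, 0.203, -0.552], [-0.539, -0.121, -0.834]]
top [[352.84634447392415, 0.0, 252.9649385202089], [0.0, 352.84634447392415, 191.6231253381931], [0.0, 0.0, 1.0]] [0.484 0.048 0.808] [[0.027, -1.0, -0.002], [-0.988, -0.027, -0.154], [0.154, 0.006, -0.988]]
```

View pics/scene0.png

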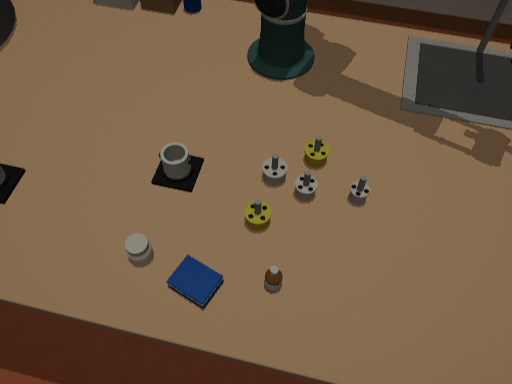

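View pics/top0.png

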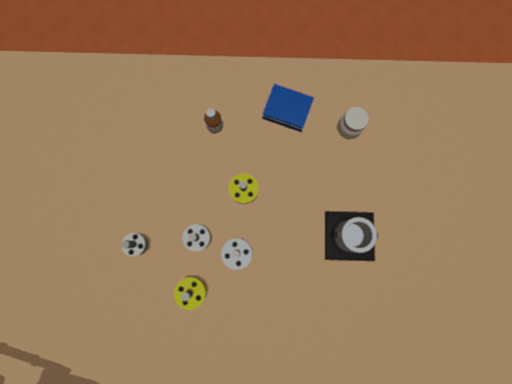

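The top view shows three white adapters at about (134,244), (196,238) and (237,254). The look-alikes at (243,188) and (190,293) are yellow, so they are not meant. The bucket on its stand is at (358,235); the spares in the scene view lie further off. I'll enlarge a crop to confirm.

```bash
python3 - <<'E'
import cv2, numpy as np
b=cv2.imread("pics/top0.png"); a=cv2.imread("pics/scene0.png")
A=cv2.resize(b[215:285,110:270],None,fx=4.9,fy=4.9,interpolation=cv2.INTER_CUBIC)[:300,:780]
B=cv2.resize(b[205:270,315:385],None,fx=4,fy=4,interpolation=cv2.INTER_CUBIC)
C=cv2.resize(a[135:205,150:270],None,fx=3.9,fy=3.9,interpolation=cv2.INTER_CUBIC)[:255]
o=np.zeros((600,790,3),np.uint8); o[:A.shape[0],:A.shape[1]]=A; o[330:330+B.shape[0],:280]=B[:270]; o[330:330+C.shape[0],300:300+C.shape[1]]=C
cv2.imwrite("pics/crop1.png",o)
E
```

```text
(no output)
```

View pics/crop1.png

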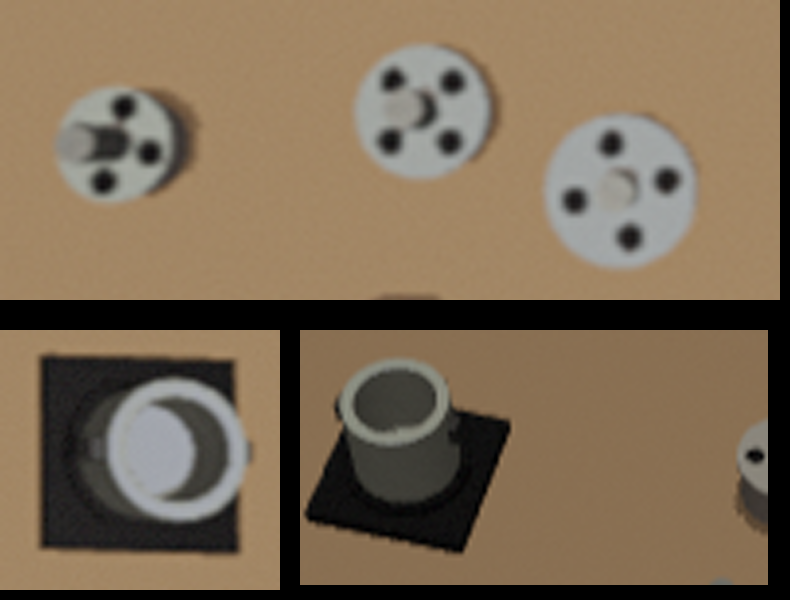

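```bash
cat > h.py <<'E'
import numpy as np, cv2
def rays(c,p):
    p=np.atleast_2d(p).astype(float); K=c["camera_matrix"]
    d=np.c_[(p-[K[0,2],K[1,2]])/[K[0,0],K[1,1]],np.ones(len(p))]@c["R"]
    return -c["R"].T@c["t"], d
def plane(c,p,z):
    o,d=rays(c,p); return (o+d*((z-o[2])/d[:,2])[:,None])[:,:2]
def circ(P):
    for _ in range(4):
        s=np.linalg.lstsq(np.c_[2*P,np.ones(len(P))],(P**2).sum(1),rcond=None)[0]
        r=np.sqrt(s[2]+s[0]**2+s[1]**2); e=np.abs(np.hypot(*(P-s[:2]).T)-r); P=P[e<max(.0012,1.5*np.median(e))]
    return np.round([s[0]*1e3,s[1]*1e3,2e3*r,e.mean()*1e3],1)
def radial(img,cx,cy,r0,r1,rising=False,n=120,angs=None):
    "sub-pixel strongest edge along rays (bright inside unless rising)"
    g=img.astype(np.float32); out=[]
    for a in (np.linspace(0,2*np.pi,n,endpoint=False) if angs is None else angs):
        r=np.arange(r0,r1,.2); x=(cx+r*np.cos(a)).astype(np.float32)[None]; y=(cy+r*np.sin(a)).astype(np.float32)[None]
        v=cv2.GaussianBlur(cv2.remap(g,x,y,cv2.INTER_LINEAR),(9,1),0)[0]
        d=np.gradient(v)*(1 if rising else -1); k=d.argmax(); 
        if d[k]>1: out.append([cx+r[k]*np.cos(a),cy+r[k]*np.sin(a)])
    return np.array(out)
E
python3 - <<'E'
import numpy as np
from h import *
c=np.load("pics/top0.npz"); b=c["color"][:,:,0]  # blue separates white/counter
for n,cx,cy,r0,r1 in [("L",133.5,244.2,9,16),("M",196.3,237.6,11,17),("R",236.5,253.8,12.5,19)]:
    print(n,circ(plane(c,radial(b,cx,cy,r0,r1),.044)))
print("out",circ(plane(c,radial(b,359,235,14,21),.082)))
sel=np.linspace(-1.9,1.9,90)
print("in",circ(plane(c,radial(b,359,235,9,16,True,angs=sel),.082)))
s=np.load("pics/scene0.npz"); g=s["color"][:,:,1]
for n,cx,cy,r0,r1,rs in [("out",175.5,154.5,9,19,0),("in",175.5,154.5,5,13,1)]:
    print("scene",n,circ(plane(s,radial(g,cx,cy,r0,r1,rs,angs=np.linspace(-3.1,-.05,90) if not rs else None),.082)))
# stem tops in top view
for n,p in [("L",(110+76/4.9,215+142/4.9)),("M",(110+402/4.9,215+107/4.9)),("R",(110+619/4.9,215+189/4.9))]:
    print(n,(1e3*plane(c,p,.092)).round(1))
E
```

```text
L [4.829e+02 3.067e+02 5.100e+01 4.000e-01]
M [5.009e+02 1.728e+02 5.860e+01 3.000e-01]
R [4.689e+02 8.460e+01 6.640e+01 3.000e-01]
out [ 5.150e+02 -1.665e+02  7.190e+01  3.000e-01]
in [ 5.15e+02 -1.66e+02  5.35e+01  2.00e-01]
scene out [ 5.128e+02 -1.692e+02  6.950e+01  3.000e-01]
scene in [ 5.133e+02 -1.685e+02  5.300e+01  4.000e-01]
L [[482.7 304.9]]
M [[500.5 172.1]]
R [[469.8  81.8]]
```

Left to right (image) the flanges measure 51, 58.6 and 66.4 mm, matching the 50, 58 and 66 mm sizes. The bucket measures 72 mm outside with a 53.5 mm bore, so it is the 54 mm one. That makes the middle white adapter, at (0.501, 0.173), the one that nests. The bucket mouth is at about (0.5145, -0.167). First I square the tool and approach.

>>> jog_arm(
  commands=[
    {"travel":[0,0,0],"rot":[0,0,-7.8]},
    {"travel":[0,0,0],"rot":[0,0,-7.8]},
    {"travel":[-26,-40,0]},
    {"travel":[-26,-40,0]},
    {"travel":[-26,-40,0]},
  ],
  force=40,
)

```text
$.commands[0]: bad value
```

>>> jog_arm(
  commands=[
    {"travel":[-26,-40,0]},
    {"travel":[-26,-40,0]},
    {"travel":[-26,-40,0]},
    {"travel":[-26,-40,0]},
    {"travel":[-26,-40,0]},
  ],
)

```text
$.commands[0]: bad value
```

>>> jog_arm(
  commands=[
    {"travel":[-26,-40,0]},
    {"travel":[-26,-40,0]},
    {"travel":[-26,-40,0]},
    {"travel":[-26,-36,0]},
    {"travel":[0,0,0]},
  ],
)

```text
$.commands[0]: bad value
```

>>> jog_arm(
  commands=[
    {"travel":[0,0,0],"rot":[0,0,-7.8],"claw":0},
    {"travel":[0,0,0],"rot":[0,0,-7.8],"claw":0},
    {"travel":[-26,-40,0],"rot":[0,0,0],"claw":0},
    {"travel":[-26,-40,0],"rot":[0,0,0],"claw":0},
    {"travel":[-26,-40,0],"rot":[0,0,0],"claw":0},
  ],
  force=40,
)

```text
time: 0.6
tool_pos: [0.26, 0.5285, 0.2304]
tcp_rot: [0.001, -3.141, 0.002]
wrist_force: [1.2, 0.5, 0.8]
width: 1.003
grip_force: 0.0
```

>>> jog_arm(
  commands=[
    {"travel":[-27,-40,0],"rot":[0,0,0],"claw":0},
    {"travel":[-27,-40,0],"rot":[0,0,0],"claw":0},
    {"travel":[-27,-40,0],"rot":[0,0,0],"claw":0},
    {"travel":[-27,-40,0],"rot":[0,0,0],"claw":0},
    {"travel":[-27,-40,0],"rot":[0,0,0],"claw":0},
  ],
)

```text
time: 1.1
tool_pos: [0.3951, 0.328, 0.2309]
tcp_rot: [-0.0, -3.141, 0.0]
wrist_force: [0.6, 0.0, 0.5]
width: 0.997
grip_force: 0.0
```

>>> jog_arm(
  commands=[
    {"travel":[-27,-39,0],"rot":[0,0,0],"claw":0},
    {"travel":[-26,-39,0],"rot":[0,0,0],"claw":0},
    {"travel":[-26,-39,0],"rot":[0,0,0],"claw":0},
    {"travel":[-26,-39,0],"rot":[0,0,0],"claw":0},
    {"travel":[0,0,0],"rot":[0,0,0],"claw":0},
  ],
)

```text
time: 1.6
tool_pos: [0.502, 0.1693, 0.231]
tcp_rot: [0.01, 3.141, -0.003]
wrist_force: [-0.3, 0.3, 0.3]
width: 1.001
grip_force: 0.0
```

```bash
python3 - <<'E'
from workcell import monitor, viewer
import cv2, numpy as np
c=viewer.read_camera("wrist"); cv2.imwrite("pics/w1.png",c["color"]); np.savez("pics/w1.npz",**c)
s=monitor.read_state(); print(s["tool_pos"],s["time"],c["camera_matrix"].tolist(),-c["R"].T@c["t"],c["R"].round(3).tolist())
E
```

```text
[0.50052151 0.17143511 0.23079987] 1.65 [[297.3186396354542, 0.0, 247.85166421877872], [0.0, 297.3186396354542, 195.2029486558918], [0.0, 0.0, 1.0]] [0.4234005  0.17051507 0.37310315] [[0.006, 1.0, -0.002], [0.951, -0.005, 0.308], [0.308, -0.003, -0.951]]
```

View pics/w1.png

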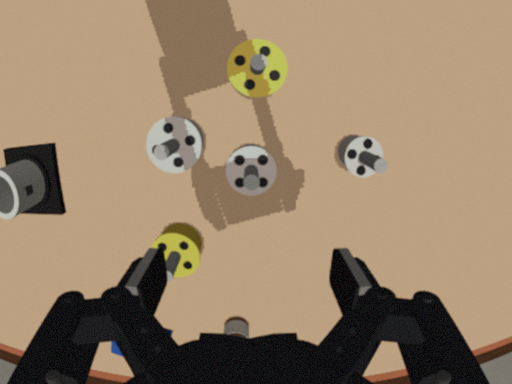

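The wrist view shows the white 58 mm adapter at (251,170), with its stem top near (251,183). Its white neighbours are at (174,145) and (364,157), and the yellow ones at (258,68) and (176,255).

```bash
cat >> h.py <<'E'
def fplane(c,p,z):
    p=np.atleast_2d(p).astype(float); K=c["camera_matrix"]; q=p-[K[0,2],K[1,2]]; r=np.hypot(*q.T); th=r/K[0,0]
    d=np.c_[q*(np.sin(th)/r)[:,None],np.cos(th)]@c["R"]; o=-c["R"].T@c["t"]
    return (o+d*((z-o[2])/d[:,2])[:,None])[:,:2]
E
python3 - <<'E'
from h import *
from workcell import monitor
c=np.load("pics/w1.npz"); b=c["color"][:,:,0]
for n,cx,cy,r0,r1 in [("M",251,170,20,32),("R",174,145,21,36)]:
    print(n,circ(fplane(c,radial(b,cx,cy,r0,r1),.044)))
for n,p,z in [("yel",(176,255),.044),("yel2",(258,68),.044),("Mstem top",(251.5,183),.092)]: print(n,fplane(c,p,z))
print(monitor.read_state()["tool_pos"])
E
```

```text
M [5.011e+02 1.727e+02 5.820e+01 2.000e-01]
R [4.693e+02 8.440e+01 6.620e+01 2.000e-01]
yel [[0.61069876 0.07605568]]
yel2 [[0.38560982 0.18120361]]
Mstem top [[0.50194635 0.17316289]]
[0.50052151 0.17143511 0.23079987]
```

>>> jog_arm(
  commands=[
    {"travel":[-0.5,1.3,40],"rot":[0,0,0],"claw":0},
    {"travel":[0,0,45],"rot":[0,0,0],"claw":0},
    {"travel":[0,0,45],"rot":[0,0,0],"claw":0},
    {"travel":[0,0,30],"rot":[0,0,0],"claw":0},
    {"travel":[0,0,16],"rot":[0,0,0],"claw":0},
  ],
)

```text
time: 2.15
tool_pos: [0.4962, 0.1756, 0.0514]
tcp_rot: [0.001, -3.135, 0.002]
wrist_force: [-0.3, -0.6, -0.8]
width: 1.001
grip_force: 0.0
```

>>> jog_arm(
  commands=[
    {"travel":[0,0,0],"rot":[0,0,0],"claw":80},
    {"travel":[0,0,0],"rot":[0,0,0],"claw":150},
    {"travel":[0,0,0],"rot":[0,0,0],"claw":255},
    {"travel":[0,0,0],"rot":[0,0,0],"claw":255},
    {"travel":[0,0,0],"rot":[0,0,0],"claw":255},
  ],
)

```text
time: 2.65
tool_pos: [0.5011, 0.1755, 0.0566]
tcp_rot: [0.001, 3.139, 0.001]
wrist_force: [-1.0, 1.2, 0.1]
width: 0.174
grip_force: 38.9
```

>>> jog_arm(
  commands=[
    {"travel":[0,0,0],"rot":[0,0,0],"claw":255},
    {"travel":[0,0,0],"rot":[0,0,0],"claw":255},
    {"travel":[0,0,0],"rot":[0,0,0],"claw":255},
    {"travel":[0,0,0],"rot":[0,0,0],"claw":255},
    {"travel":[0,0,0],"rot":[0,0,0],"claw":255},
  ],
)

```text
time: 3.15
tool_pos: [0.5008, 0.1753, 0.0562]
tcp_rot: [0.001, 3.14, 0.001]
wrist_force: [-0.6, -0.1, 5.5]
width: 0.175
grip_force: 39.6
```

>>> jog_arm(
  commands=[
    {"travel":[0,0,-15],"rot":[0,0,0],"claw":255},
    {"travel":[0,0,-30],"rot":[0,0,0],"claw":255},
    {"travel":[0,0,-40],"rot":[0,0,0],"claw":255},
    {"travel":[0,0,-40],"rot":[0,0,0],"claw":255},
    {"travel":[0,-20,-5],"rot":[0,0,0],"claw":255},
  ],
)

```text
time: 3.65
tool_pos: [0.5039, 0.1574, 0.1922]
tcp_rot: [-0.002, 3.131, 0.006]
wrist_force: [1.0, -0.1, -0.2]
width: 0.174
grip_force: 39.2
```

>>> jog_arm(
  commands=[
    {"travel":[0,-35,0],"rot":[0,0,0],"claw":255},
    {"travel":[-1,-35,0],"rot":[0,0,0],"claw":255},
    {"travel":[-2,-35,0],"rot":[0,0,0],"claw":255},
    {"travel":[-2,-35,0],"rot":[0,0,0],"claw":255},
    {"travel":[-2,-35,0],"rot":[0,0,0],"claw":255},
  ],
)

```text
time: 4.15
tool_pos: [0.5065, -0.0212, 0.1857]
tcp_rot: [-0.001, -3.141, 0.0]
wrist_force: [0.0, -0.6, -1.6]
width: 0.177
grip_force: 39.2
```

>>> jog_arm(
  commands=[
    {"travel":[-2,-35,0],"rot":[0,0,0],"claw":255},
    {"travel":[-2,-35,0],"rot":[0,0,0],"claw":255},
    {"travel":[-2,-35,0],"rot":[0,0,0],"claw":255},
    {"travel":[-2,-30,0],"rot":[0,0,0],"claw":255},
    {"travel":[0,-12,0],"rot":[0,0,0],"claw":255},
  ],
)

```text
time: 4.65
tool_pos: [0.5147, -0.1693, 0.1857]
tcp_rot: [0.005, 3.142, -0.001]
wrist_force: [-0.2, 0.4, -0.5]
width: 0.175
grip_force: 39.2
```

>>> jog_arm(
  commands=[
    {"travel":[0,0,0],"rot":[0,0,0],"claw":255},
    {"travel":[0,0,0],"rot":[0,0,0],"claw":255},
    {"travel":[0,0,0],"rot":[0,0,0],"claw":255},
    {"travel":[0,0,0],"rot":[0,0,0],"claw":255},
    {"travel":[0,0,0],"rot":[0,0,0],"claw":255},
  ],
)

```text
time: 5.15
tool_pos: [0.515, -0.1659, 0.1853]
tcp_rot: [0.001, -3.142, -0.0]
wrist_force: [-0.4, -0.2, -1.1]
width: 0.173
grip_force: 39.2
```

```bash
python3 - <<'E'
from workcell import monitor, viewer
import cv2, numpy as np
o=[]
for n in ["wrist","scene","top"]:
    c=viewer.read_camera(n); np.savez(f"pics/{n}2.npz",**c); o.append(c["color"])
s=monitor.read_state(); print(s["tool_pos"],s["tcp_rot"],s["time"],s["width"],s["wrist_force"])
A=cv2.resize(o[0],(400,300)); B=cv2.resize(o[1][90:240,80:280],(400,300),interpolation=cv2.INTER_CUBIC); C=cv2.resize(o[2][140:290,260:460],(400,300),interpolation=cv2.INTER_CUBIC)
cv2.imwrite("pics/m2.png",np.vstack([np.hstack([A,B]),np.hstack([C,C*0])]))
E
```

```text
[ 0.51497825 -0.16636111  0.18531941] [ 3.42414147e-04 -3.14158774e+00 -1.80233648e-05] 5.3 0.16897384926735 [ 0.22737492  0.38938595 -1.66006767]
```

View pics/m2.png

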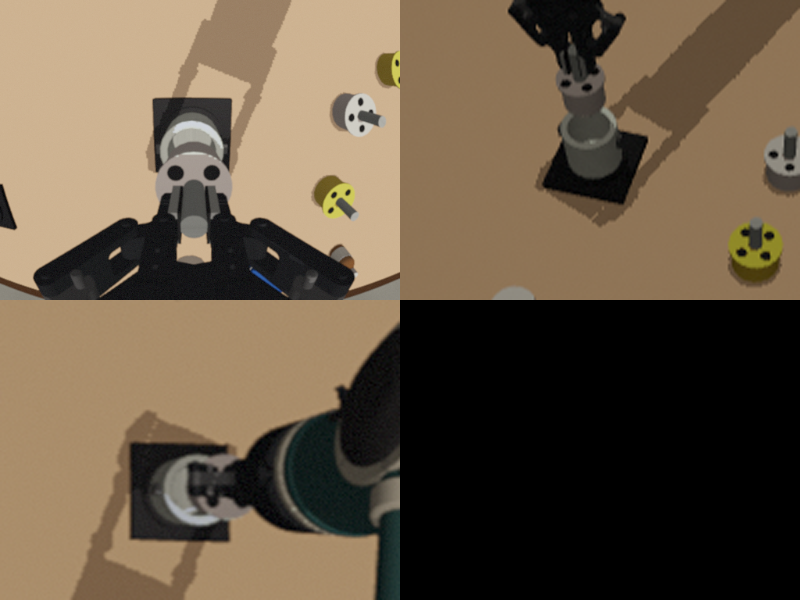

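The picture shows the adapter hanging straight in the grip. In the wrist view its flange is near (248,237) px, with the bucket rim behind it at about (246,190). I'll measure the relative offset from the wrist view.

```bash
python3 - <<'E'
from h import *
c=np.load("pics/wrist2.npz"); im=c["color"]; 
lo=np.radians
zt=.1853-.0562+.044
b=im[:,:,1]
P=radial(b,248,238,40,58,angs=lo(np.linspace(-200,20,110)))
for z in (zt-.003,zt,zt+.003): print("flange",len(P),circ(fplane(c,P,z)))
print("rim outer",circ(fplane(c,radial(b,246,190,34,50,angs=lo(np.linspace(-175,-5,90))),.082)))
print("rim inner",circ(fplane(c,radial(b,246,190,20,36,True,angs=lo(np.linspace(-160,-20,90))),.082)))
s=np.load("pics/scene2.npz"); g=s["color"][:,:,1]
f=.001
# scene crop: flange centre (581,80)->(80+181/2, 90+80/2)
print("scene flange",circ(plane(s,radial(g,170.5,130,8,17,angs=lo(np.linspace(-20,200,80))),zt)))
crop=im[120:320,150:350]; cv2.imwrite("pics/w2c.png",cv2.resize(crop,(600,600),interpolation=cv2.INTER_CUBIC))
E
```

```text
flange 71 [ 5.164e+02 -1.655e+02  5.970e+01  1.000e-01]
flange 71 [ 5.149e+02 -1.655e+02  5.850e+01  1.000e-01]
flange 71 [ 5.134e+02 -1.655e+02  5.740e+01  1.000e-01]
rim outer [ 5.157e+02 -1.677e+02  7.170e+01  2.000e-01]
rim inner [ 5.157e+02 -1.677e+02  5.550e+01  3.000e-01]
scene flange [ 5.192e+02 -1.632e+02  4.780e+01  4.000e-01]
```

View pics/w2c.png

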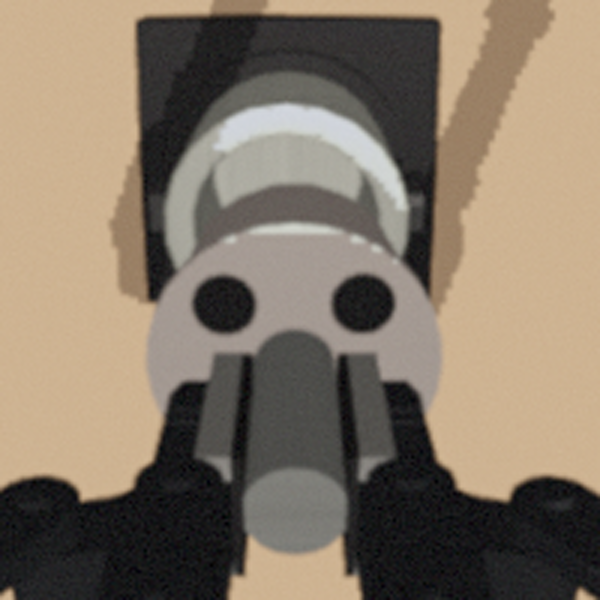

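The flange is about 0.5–1 mm low in x and 1.5–2 mm high in y relative to the rim. I correct by that and lower to just above the rim.

>>> jog_arm(
  commands=[
    {"travel":[-0.5,-1.5,10],"rot":[0,0,0],"claw":255},
    {"travel":[0,0,15],"rot":[0,0,0],"claw":255},
    {"travel":[0,0,13],"rot":[0,0,0],"claw":255},
    {"travel":[0,0,4],"rot":[0,0,0],"claw":255},
    {"travel":[0,0,0],"rot":[0,0,0],"claw":255},
  ],
)

```text
time: 5.8
tool_pos: [0.5142, -0.168, 0.1413]
tcp_rot: [-0.001, -3.138, -0.002]
wrist_force: [-0.9, 0.8, -1.5]
width: 0.173
grip_force: 39.2
```

>>> jog_arm(
  commands=[
    {"travel":[0,0,2],"rot":[0,0,0],"claw":255},
    {"travel":[0,0,2],"rot":[0,0,0],"claw":255},
    {"travel":[0,0,2],"rot":[0,0,0],"claw":255},
    {"travel":[0,0,1],"rot":[0,0,0],"claw":255},
    {"travel":[0,0,0],"rot":[0,0,0],"claw":255},
  ],
)

```text
time: 6.3
tool_pos: [0.5154, -0.1683, 0.1363]
tcp_rot: [-0.001, -3.142, 0.0]
wrist_force: [0.4, 0.2, -1.6]
width: 0.175
grip_force: 39.2
```

>>> jog_arm(
  commands=[
    {"travel":[0,0,1],"rot":[0,0,0],"claw":255},
    {"travel":[0,0,1],"rot":[0,0,0],"claw":255},
    {"travel":[0,0,1],"rot":[0,0,0],"claw":255},
    {"travel":[0,0,1],"rot":[0,0,0],"claw":255},
    {"travel":[0,0,0],"rot":[0,0,0],"claw":255},
  ],
)

```text
time: 6.8
tool_pos: [0.5153, -0.1683, 0.1321]
tcp_rot: [-0.001, -3.141, -0.0]
wrist_force: [-0.4, -0.1, -1.5]
width: 0.173
grip_force: 39.2
```

>>> jog_arm(
  commands=[
    {"travel":[0,0,1],"rot":[0,0,0],"claw":255},
    {"travel":[0,0,1],"rot":[0,0,0],"claw":255},
    {"travel":[0,0,1],"rot":[0,0,0],"claw":255},
    {"travel":[0,0,1],"rot":[0,0,0],"claw":255},
    {"travel":[0,0,0],"rot":[0,0,0],"claw":255},
  ],
)

```text
time: 7.3
tool_pos: [0.5153, -0.1683, 0.1281]
tcp_rot: [-0.001, -3.141, -0.0]
wrist_force: [0.5, 1.0, -0.8]
width: 0.176
grip_force: 39.2
```

>>> jog_arm(
  commands=[
    {"travel":[0,0,3],"rot":[0,0,0],"claw":255},
    {"travel":[0,0,3],"rot":[0,0,0],"claw":255},
    {"travel":[0,0,3],"rot":[0,0,0],"claw":255},
    {"travel":[0,0,3],"rot":[0,0,0],"claw":255},
    {"travel":[0,0,0],"rot":[0,0,0],"claw":255},
  ],
)

```text
time: 7.8
tool_pos: [0.515, -0.1682, 0.1156]
tcp_rot: [-0.001, -3.141, -0.001]
wrist_force: [-0.0, 0.1, -1.5]
width: 0.175
grip_force: 39.2
```

>>> jog_arm(
  commands=[
    {"travel":[0,0,4],"rot":[0,0,0],"claw":255},
    {"travel":[0,0,4],"rot":[0,0,0],"claw":255},
    {"travel":[0,0,3],"rot":[0,0,0],"claw":255},
    {"travel":[0,0,3],"rot":[0,0,0],"claw":255},
    {"travel":[0,0,0],"rot":[0,0,0],"claw":255},
  ],
)

```text
time: 8.3
tool_pos: [0.515, -0.1682, 0.1016]
tcp_rot: [-0.001, -3.141, -0.001]
wrist_force: [0.1, 0.7, -1.0]
width: 0.174
grip_force: 39.2
```

>>> jog_arm(
  commands=[
    {"travel":[0,0,1],"rot":[0,0,0],"claw":255},
    {"travel":[0,0,1],"rot":[0,0,0],"claw":255},
    {"travel":[0,0,0.5],"rot":[0,0,0],"claw":255},
    {"travel":[0,0,0],"rot":[0,0,0],"claw":255},
    {"travel":[0,0,0],"rot":[0,0,0],"claw":255},
  ],
)

```text
time: 8.8
tool_pos: [0.5155, -0.1683, 0.0998]
tcp_rot: [0.001, 3.142, -0.0]
wrist_force: [-0.9, -1.3, -0.1]
width: 0.175
grip_force: 39.2
```

>>> jog_arm(
  commands=[
    {"travel":[0,0,0.5],"rot":[0,0,0],"claw":255},
    {"travel":[0,0,0.5],"rot":[0,0,0],"claw":255},
    {"travel":[0,0,0],"rot":[0,0,0],"claw":255},
    {"travel":[0,0,0],"rot":[0,0,0],"claw":255},
    {"travel":[0,0,0],"rot":[0,0,0],"claw":255},
  ],
)

```text
time: 9.3
tool_pos: [0.5154, -0.1683, 0.0988]
tcp_rot: [-0.001, -3.142, -0.0]
wrist_force: [0.3, -0.7, -1.4]
width: 0.176
grip_force: 39.2
```

>>> jog_arm(
  commands=[
    {"travel":[0,0,0.5],"rot":[0,0,0],"claw":255},
    {"travel":[0,0,0.5],"rot":[0,0,0],"claw":255},
    {"travel":[0,0,0],"rot":[0,0,0],"claw":255},
    {"travel":[0,0,0],"rot":[0,0,0],"claw":255},
    {"travel":[0,0,0],"rot":[0,0,0],"claw":255},
  ],
)

```text
time: 9.8
tool_pos: [0.5155, -0.1684, 0.0982]
tcp_rot: [0.001, 3.141, -0.0]
wrist_force: [-1.9, -0.1, 3.8]
width: 0.176
grip_force: 39.8
```

>>> jog_arm(
  commands=[
    {"travel":[0,0,0],"rot":[0,0,0],"claw":180},
    {"travel":[0,0,0],"rot":[0,0,0],"claw":140},
    {"travel":[0,0,0],"rot":[0,0,0],"claw":60},
    {"travel":[0,0,0],"rot":[0,0,0],"claw":0},
    {"travel":[0,0,0],"rot":[0,0,0],"claw":0},
  ],
)

```text
time: 10.3
tool_pos: [0.5154, -0.1683, 0.0977]
tcp_rot: [-0.001, -3.141, -0.0]
wrist_force: [0.4, 0.0, -0.1]
width: 0.934
grip_force: 0.0
```

>>> jog_arm(
  commands=[
    {"travel":[0,0,0],"rot":[0,0,0],"claw":0},
    {"travel":[0,0,-20],"rot":[0,0,0],"claw":0},
    {"travel":[0,0,-40],"rot":[0,0,0],"claw":0},
    {"travel":[0,0,-40],"rot":[0,0,0],"claw":0},
    {"travel":[0,0,-40],"rot":[0,0,0],"claw":0},
  ],
)

```text
time: 10.8
tool_pos: [0.5151, -0.1682, 0.239]
tcp_rot: [-0.001, -3.141, -0.0]
wrist_force: [1.2, -1.4, 0.4]
width: 0.999
grip_force: 0.0
```

>>> jog_arm(
  commands=[
    {"travel":[30,40,0],"rot":[0,0,0],"claw":0},
    {"travel":[30,40,0],"rot":[0,0,0],"claw":0},
    {"travel":[10,45,0],"rot":[0,0,0],"claw":0},
    {"travel":[0,45,0],"rot":[0,0,0],"claw":0},
    {"travel":[0,0,0],"rot":[0,0,0],"claw":0},
  ],
)

```text
time: 11.3
tool_pos: [0.4448, 0.0061, 0.2381]
tcp_rot: [-0.008, 3.141, 0.003]
wrist_force: [0.7, -1.4, -0.4]
width: 1.001
grip_force: 0.0
```

```bash
python3 - <<'E'
from workcell import monitor, viewer
from h import *
C={n:viewer.read_camera(n) for n in ["scene","top","wrist"]}
s=monitor.read_state(); print(s["tool_pos"],s["time"],s["width"])
A=cv2.resize(C["scene"]["color"],(400,300)); B=cv2.resize(C["scene"]["color"][110:210,110:243],(400,300),interpolation=cv2.INTER_CUBIC)
D=cv2.resize(C["top"]["color"],(400,300)); E=cv2.resize(C["top"]["color"][190:280,300:420],(400,300),interpolation=cv2.INTER_CUBIC)
cv2.imwrite("pics/m3.png",np.vstack([np.hstack([A,B]),np.hstack([D,E])]))
np.savez("pics/top3.npz",**C["top"]); np.savez("pics/scene3.npz",**C["scene"]); np.savez("pics/wrist3.npz",**C["wrist"])
E
```

```text
[0.44560204 0.00165303 0.2378903 ] 11.45 0.9959128611788591
```

View pics/m3.png

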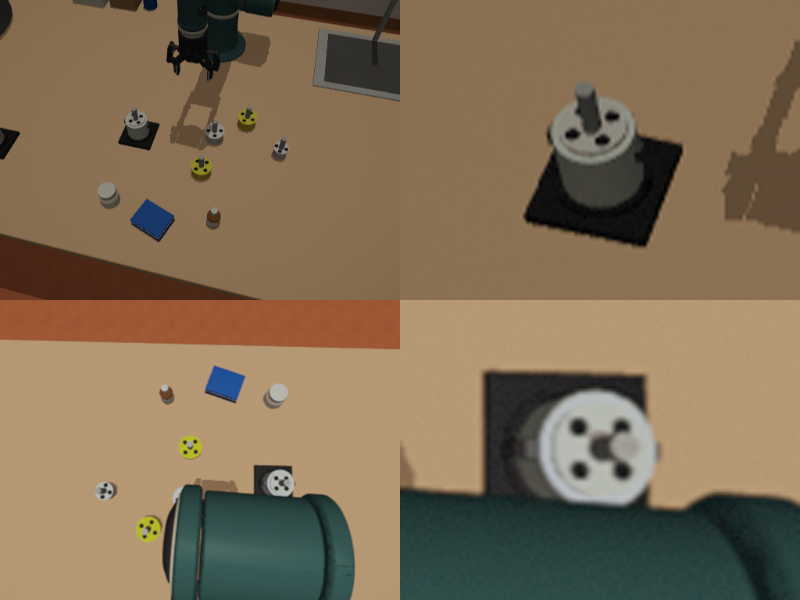

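The picture shows the adapter nested: its flange lies flat on the rim, the stem is upright, and the other objects stand where they were. Contact came at the predicted height, with TCP z at 0.098. I'll do one numeric check and then hand in.

```bash
python3 - <<'E'
from h import *
from workcell import workorder
c=np.load("pics/top3.npz"); p=plane(c,(367.8,234.1),.134)[0]; print(p)
if np.hypot(*(p-[.515,-.167]))<.006: print(workorder.finish_job())
E
```

```text
[ 0.51377492 -0.16820508]
the job is handed in; nothing more can be done
None
```

I seated the 51/58 mm adapter in the 54 mm bore, with its flange flat on the rim. The other two and the bystanders were never touched, and the job is handed in at about 11.5 s; no verdict came back. I picked the size from camera measurements, so the other two adapters were not tried in the bucket.

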